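# Wedge the springy puzzle board

### The arm

A 7-joint arm with a two-finger parallel gripper is mounted at the origin on the work surface. World frame = base frame: x ahead of the robot, y to its left, z up, the work surface at z = 0. Lengths are in m, angles in rad, forces in N, time in s.
With the tool pointing down it reaches from about 0.425 to 0.875 m from the base axis. Payload 4.7 kg.
Tool frame: the origin (TCP) lies at the very end of the fingers, on their centre line; the grasp point (between the pads) lies ctrl.pinch_z behind it (ctrl.pinch_z is the distance from the TCP to the grasp point, in m); x points along the fingers, y is the direction in which the jaws open and shut, and the axes are right-handed (so a half turn about x gives the same grasp; the last joint's range is limited). The gripper opens to 87 mm and grips with 3 to 60 N. Pads are 19 mm wide; open, the fingers measure 117 mm over their backs; the gripper's body (75 mm by 190 mm) begins 51 mm behind the grasp point.
Start: joints at [-1.323, 0.321, -0.07, 1.45, 0.023, 1.371, -0.057], TCP at [0.151, 0.632, 0.223] pointing down, gripper open.
Joint ranges: [-2.86, 2.86], [-0.3, 2.09], [-1.38, 1.24], [0.06, 2.45], [-1.56, 4.7], [0.09, 2.05], [-2.69, 2.69]. Speed limits (rad/s): [2.57, 2.57, 3.14, 3.14, 3.14, 3.14, 3.14].

### API

Orientations are given as a rotation vector (axis times angle).
In Python, from bench import get_state, get_image, camera_info, order, ctrl gives the robot as it stands.
- The arm moves only by the tool jog_arm, never from a script. Its arguments are lists of equal length, an entry for each row: "claw": the finger opening in mm, from 0 to 87; "xyz": the shift along the tool's x, y, z in mm, a list of three; "roll": the turn about the tool's x in degrees. In form: {"claw": [claw, ...], "xyz": [[tx, ty, tz], ...], "roll": [roll, ...]}. A call has 1 to 5 rows; each row is the pose to reach, as a shift and turn from the pose measured when the call began, along the tool's axes at that moment; what a row does not reach only later rows make up. A row lasts 1/10 s, in which the tool goes at most 50 mm and 8.59 degrees, less where a joint would pass 70% of its speed; a pose out of reach is approached as far as the arm can. A call with a gripper value outside its range is refused whole. The fingers move at their own pace and stop on an object; "force" is the grip in N (left out, the last holds). Time passes only in rows, so rows that repeat a pose let the fingers close. It gives the time, the measured TCP pose, the force and the opening at its end, in the units of the state.
- get_state(): the state, without advancing time (a new reading comes with each control period).
- get_image(name): name is "scene" or "top" or "wrist"; returns (picture, depth): 400x640x3 uint8, red, green, blue; 400x640 float32, m along the optical axis (not along the pixel's ray), 0 where there is no reading.
- camera_info(name): a dict with "intrinsics" (3x3 intrinsics, pixels), "rvec" (rotation vector, rad) and "tvec" (3), from world to camera coordinates, as OpenCV has them; the wrist camera has in their place "tool_from_camera" (4x4, takes a point from camera to tool coordinates, whose origin is the TCP and whose axes are the tool frame's). Camera axes: x right, y down, z forward; pixel columns grow to the right and rows downward; lengths in m; the calibration is good to about 2 mm. A picture is of the moment at which its call begins: read the wrist's pose just before it. camera_info takes no time and is no camera call.
- order.close_job(): hands the job in, once; it reports no verdict.
The state is a dict: "time": time; "joint_positions": joint angles; "qd": joint speeds; "joint_torque": joint torques, N m; "position": TCP position; "tool_rot": TCP orientation; "ft_force": force on the tool from outside, world axes, zero at the start; "torque": the same for the moment, N m; "grip_width": opening from 0.0 (shut) to 1.0 (fully open).
Only numpy, scipy, OpenCV 4.12 (cv2) and the standard library are available. Lean on these libraries where they do the work, as an engineer would, in place of code of your own. Each camera call takes 0.05 s, during which the arm holds its last target. There are 200 camera calls.

### The job

The free edge of the puzzle board springs up and down because nothing holds it up. Take the grey rubber wedge and push it, thin end first and square to the edge, in under the middle of that edge until it jams tight and stays there on its own, but do not force it: too hard a push cracks the board. Let go of it and leave the cup and the tape dispenser where they are.

Things in the scene. Friction and masses are not known exactly. Their poses are not given: they have to be found in the camera images.
- stand: Plywood puzzle board, 280 mm wide, 10 mm thick, jigsaw on top, sticking out level 240 mm from a rear block. Origin: on the table straight below the middle of the free edge. x level, square to the edge, in under the board; y along the edge; z up. The edge's underside is 10 to 19 mm above the table; this differs each time and is NOT in the measured pose: it must be felt.
- block_top (a point): Middle of the top of the board's rear wooden block, 52 mm above the table, 260 mm along x from stand; same axes. Block and board never slide. The free edge gives way upward by about 1 mm per 10 N. The wedge is tight when it presses on the edge with 5 N or more; above 25 N the board cracks.
- wedge_center (a point): Loose grey rubber wedge lying flat, two thin dark ribs across its top at the thick end, 140 mm long, 44 mm wide, flat underside, 5 mm thick at the nose rising evenly to 29 mm at the heel, 0.12 to 0.24 kg. This point is on its middle line, 70 mm from either end, 8.5 mm above its underside (half-way up). x points along it to the thin nose, y across it, z up.
- wedge_nose (a point): Middle of the wedge's thin end, 70 mm along +x from its centre, 2.5 mm above its underside; same axes. Friction on table and board is 0.5 to 0.7, so a jammed wedge stays by itself. Slid in slowly (about 15 mm/s), it seats well when the level push on it has grown to about 20 N.
- mug: Plastic cup, 80 mm across, 95 mm tall, stands by; origin at the centre of its foot.
- dispenser: Black tape dispenser, 75 by 150 mm, 78 mm tall, stands by; origin at the centre of its underside.

How it is judged:
By the outcome, as a careful person would: the job done as asked, in the order asked, and still so for the second after the job is handed in, with the robot touching nothing.
It also fails if it takes over 43 s, if anything falls off the work surface, if the arm or the gripper's body presses on something with over 40 N, if the wrist force passes 120 N, or if a joint passes its speed limit or range.

## Working session

There is one attempt and no reset: what is moved stays moved. The work goes in short steps, Python scripts to look and compute and a tool call to move; the robot and the scene stay as the last step left them, time stands still between calls to the robot, and variables do not carry over. Pictures are saved under pics/ and viewed, about 8 in all and at most 12, crops included, and the job is handed in when it is done.

Besides the shell and the picture viewer there is one more tool, called after "Emit:" by a JSON object that holds its "op" and its "data", one argument or row to a line. jog_arm: Moves the arm, as the interface text tells. Its arguments: {"type":"object","properties":{"claw":{"type":"array"},"xyz":{"type":"array"},"roll":{"type":"array"},"force":{"type":"number"}},"required":["claw","xyz","roll"]}

```bash
ls; mkdir -p pics
python3 - <<'E'
from bench import *
import cv2,numpy as np
s=get_state();print({k:np.round(v,3) for k,v in s.items()},ctrl.pinch_z)
ims=[]
for n in("top","scene"):
    im,d=get_image(n);np.savez(f"pics/{n}0.npz",im=im,d=d);ims.append(im)
    print(n,camera_info(n))
cv2.imwrite("pics/a_top.png",ims[0][:,:,::-1]);cv2.imwrite("pics/a_scene.png",ims[1][:,:,::-1])
print(camera_info("wrist"))
E
```

```text
pics
{'time': np.float64(0.0), 'joint_positions': array([-1.323,  0.322, -0.07 ,  1.452,  0.023,  1.371, -0.057]), 'qd': array([-0.001,  0.001,  0.   ,  0.001, -0.002,  0.   ,  0.   ]), 'joint_torque': array([-1.0000e-03, -4.9129e+01, -4.0400e-01, -3.1253e+01, -6.4000e-02,
        4.4000e-02,  0.0000e+00]), 'position': array([0.151, 0.632, 0.221]), 'tool_rot': array([ 0.182,  1.563, -0.185]), 'ft_force': array([ 0.473, -0.043,  0.354]), 'torque': array([ 0.076,  0.025, -0.001]), 'grip_width': np.float64(0.997)} 0.0187
top {'intrinsics': array([[431.41122348,   0.        , 319.8637612 ],
       [  0.        , 431.41122348, 198.27372738],
       [  0.        ,   0.        ,   1.        ]]), 'rvec': array([ 2.14963211, -2.15544038,  0.12810617]), 'tvec': array([-0.0333795 ,  0.58481229,  1.01386777])}
scene {'intrinsics': array([[380.00518279,   0.        , 322.64415484],
       [  0.        , 380.00518279, 201.28010628],
       [  0.        ,   0.        ,   1.        ]]), 'rvec': array([ 2.31190761,  0.99614864, -0.34042132]), 'tvec': array([-0.38540386, -0.34053705,  1.20094719])}
{'intrinsics': array([[358.43829976,   0.        , 312.14547639],
       [  0.        , 358.43829976, 203.70010382],
       [  0.        ,   0.        ,   1.        ]]), 'tool_from_camera': array([[-1.15983484e-04, -2.53786197e-01,  9.67260334e-01,
        -1.62535286e-01],
       [ 9.99999944e-01, -3.31789581e-04,  3.28555415e-05,
         1.00138818e-03],
       [ 3.12588618e-04,  9.67260284e-01,  2.53786221e-01,
        -7.00913166e-02],
       [ 0.00000000e+00,  0.00000000e+00,  0.00000000e+00,
         1.00000000e+00]])}
```

View pics/a_top.png

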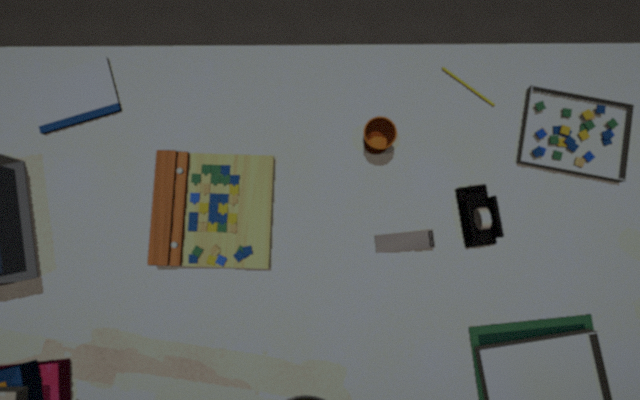

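View pics/a_scene.png

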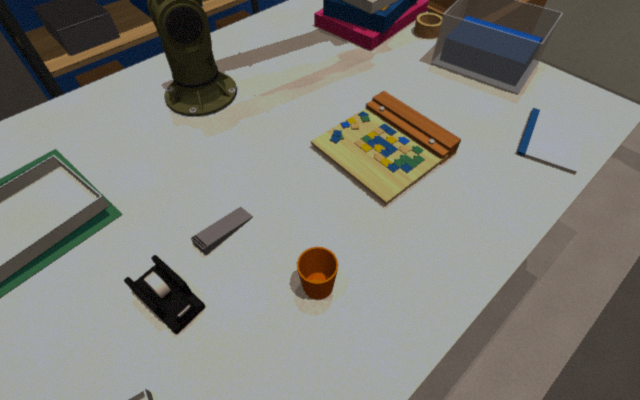

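The top view has the board with its free edge at col ~273 (rows 155-268), facing right. The wedge spans cols 375-434, row ~240, with its ribs (heel) at the right and nose to the left. The cup is at (380,135) and the dispenser at (480,215). Next I measure by mask and depth.

```bash
cat > h.py <<'E'
import numpy as np,cv2
from bench import camera_info
from scipy.spatial.transform import Rotation as R
def cam(n):
    c=camera_info(n);return c["intrinsics"],R.from_rotvec(c["rvec"]).as_matrix(),np.array(c["tvec"])
def cloud(n,d):
    K,Rm,t=cam(n);v,u=np.indices(d.shape);P=np.stack([(u-K[0,2])/K[0,0]*d,(v-K[1,2])/K[1,1]*d,d],-1)
    return (P-t)@Rm
def plane(n,uv,z):
    K,Rm,t=cam(n);uv=np.atleast_2d(uv).astype(float);r=np.c_[(uv-K[:2,2])/[K[0,0],K[1,1]],np.ones(len(uv))]@Rm
    o=-t@Rm;return o+r*((z-o[2])/r[:,2])[:,None]
E
python3 - <<'E'
from h import *
q=np.load("pics/top0.npz");im,d=q["im"],q["d"];P=cloud("top",d)
print("table z",np.median(P[280:320,150:300,2]))
hsv=cv2.cvtColor(im,cv2.COLOR_RGB2HSV)
def box(m,name,roi):
    mm=np.zeros_like(m);mm[roi]=m[roi];c=max(cv2.findContours(mm,0,1)[0],key=cv2.contourArea)
    r=cv2.minAreaRect(c);b=cv2.boxPoints(r);print(name,r,b.round(1).tolist());return b,mm>0
# wedge: darker than table
m=(im.max(2)<np.median(im[255:275,350:450])*0.88).astype(np.uint8)*255
b,mm=box(m,"wedge",np.s_[222:258,365:445])
print("top values",hsv[240,350:445:6].tolist())
for u in range(372,440,6): print(u,P[240,u].round(4),end=" ")
print()
for v in(160,190,220,250,264):
    print(v,[P[v,u].round(4).tolist() for u in (160,180,210,240,265,270)])
m2=((hsv[...,1]>70)).astype(np.uint8)*255
b2,_=box(m2,"stand",np.s_[140:280,140:290])
print("stand @z.025",plane("top",b2,.025).round(4).tolist())
print("wedge @z0",plane("top",b,0.0).round(4).tolist())
I=cv2.resize(im[140:285,140:300],None,fx=4,fy=4,interpolation=2)
J=cv2.resize(im[220:260,360:450],None,fx=7,fy=7,interpolation=2)
o=np.zeros((590,800,3),np.uint8);I=cv2.resize(im[220:275,225:300],None,fx=5,fy=5,interpolation=2)
o[:280,:630]=J;o[290:290+I.shape[0],:I.shape[1]]=I
I=cv2.resize(im[142:200,225:300],None,fx=5,fy=5,interpolation=2);o[290:290+I.shape[0],400:400+I.shape[1]]=I
cv2.imwrite("pics/b.png",np.clip(o[:,:,::-1]*1.4,0,255))
E
```

```text
table z -9.364281391830754e-05
wedge ((404.07794189453125, 241.8565673828125), (21.27589988708496, 59.934661865234375), 84.80557250976562) [[373.29998779296875, 234.0], [433.0, 228.5], [434.8999938964844, 249.6999969482422], [375.20001220703125, 255.1999969482422]]
top values [[101, 16, 127], [100, 18, 127], [90, 10, 124], [98, 16, 127], [90, 5, 104], [4, 19, 94], [5, 16, 96], [6, 13, 95], [25, 17, 92], [13, 19, 94], [4, 19, 96], [15, 16, 93], [15, 16, 94], [20, 26, 87], [50, 7, 105], [103, 14, 125]]
372 [ 0.4843 -0.1641  0.0012] 378 [ 0.4841 -0.1784  0.0056] 384 [ 0.4839 -0.1927  0.0098] 390 [ 0.4837 -0.2064  0.0167] 396 [ 0.4838 -0.2215  0.0138] 402 [ 0.4836 -0.2355  0.0182] 408 [ 0.4836 -0.2505  0.0163] 414 [ 0.4835 -0.2643  0.0203] 420 [ 0.4834 -0.279   0.02  ] 426 [ 0.4832 -0.2922  0.0259] 432 [ 0.4831 -0.3059  0.0295] 438 [ 0.484  -0.3294 -0.0046] 
160 [[0.6792, 0.3561, 0.0466], [0.6801, 0.3087, 0.0414], [0.6839, 0.2397, 0.023], [0.6833, 0.1644, 0.024], [0.6825, 0.1015, 0.0269], [0.6831, 0.0894, 0.0236]]
190 [[0.6037, 0.3494, 0.0554], [0.6059, 0.3065, 0.0393], [0.6076, 0.2368, 
[... 461 characters left out ...]
[0.4267, 0.2309, 0.0273], [0.4264, 0.1592, 0.0225], [0.4262, 0.099, 0.0191], [0.4258, 0.0891, 0.0001]]
stand ((231.09506225585938, 210.8401336669922), (81.86849212646484, 111.9492416381836), 1.4878675937652588) [[188.6999969482422, 265.70001220703125], [191.60000610351562, 153.8000030517578], [273.5, 155.89999389648438], [270.6000061035156, 267.8999938964844]]
stand @z.025 [[0.4226, 0.283, 0.025], [0.6994, 0.2857, 0.025], [0.6931, 0.0807, 0.025], [0.4171, 0.0846, 0.025]]
wedge @z0 [[0.4993, -0.1676, 0.0], [0.5124, -0.3166, 0.0], [0.4599, -0.3196, 0.0], [0.4469, -0.1715, 0.0]][ WARN:0@0.942] global loadsave.cpp:1063 imwrite_ Unsupported depth image for selected encoder is fallbacked to CV_8U.
```

View pics/b.png

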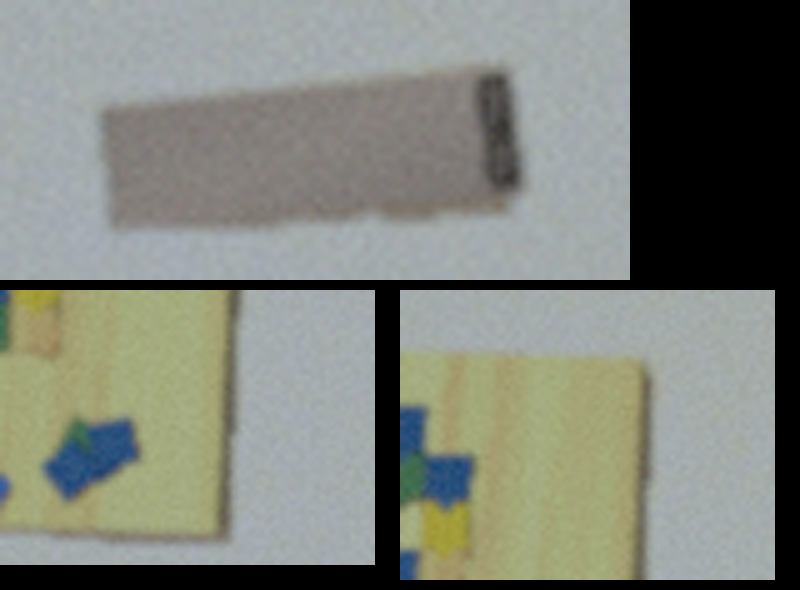

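Run:
```python
from h import *
from bench import get_state
pl=lambda p,z:plane("top",p,z)
n=pl([[374.9,235.1],[376,252.6]],.005);h=pl([[432.4,229.4],[434.3,247.1]],.029)
N=n.mean(0);H=h.mean(0);C=(N+H)/2;d=(N-H)[:2]
print("nose",n.round(4).tolist(),"heel",h.round(4).tolist())
print("C",C.round(4),"len",np.hypot(*d),"yaw",np.degrees(np.arctan2(d[1],d[0])))
e=pl([[269.4,268.2],[273.6,156]],.0245);E=e.mean(0);ed=(e[1]-e[0])[:2];ang=np.degrees(np.arctan2(ed[1],ed[0]))
print("edge",e.round(4).tolist(),"mid",E.round(4),"len",np.hypot(*ed),"x-axis yaw",ang+90)
# edge line fit, sub-pixel, from saturation
im=np.load("pics/top0.npz")["im"];S=cv2.GaussianBlur(cv2.cvtColor(im,cv2.COLOR_RGB2HSV)[...,1],(3,3),0).astype(int)
v=np.arange(165,262,3);u=[max(np.nonzero(S[k,230:290]>75)[0])+230 for k in v]
l=np.polyfit(v,u,1);p=pl(np.c_[np.polyval(l,[156,268.2]),[156,268.2]],.0245);dd=p[0]-p[1];print("fit",l,p.round(4).tolist(),"xyaw",np.degrees(np.arctan2(dd[1],dd[0]))+90)
# second view: scene
q=np.load("pics/scene0.npz");K,Rm,t=cam("scene")
for nm,X in dict(e0=e[0],e1=e[1],n0=n[0],n1=n[1],h0=h[0],h1=h[1]).items():
    c=Rm@X+t;print(nm,(K@c/c[2])[:2].round(1),end=" ")
s=get_state();T=R.from_rotvec(s["tool_rot"]).as_matrix();print("\ntool axes",T.T.round(3).tolist())
I=cv2.resize(q["im"][200:255,185:260],None,fx=5,fy=5,interpolation=2);J=cv2.resize(q["im"][130:205,305:395],None,fx=4,fy=4,interpolation=2)
o=np.zeros((310,760,3),np.uint8);o[:275,:375]=I;o[:300,390:750]=J
cv2.imwrite("pics/c.png",np.clip(o[:,:,::-1]*1.3,0,255).astype(np.uint8))
```

```text
nose [[0.4962, -0.1711, 0.005], [0.4532, -0.173, 0.005]] heel [[0.5087, -0.3078, 0.029], [0.466, -0.3109, 0.029]]
C [ 0.481  -0.2407  0.017 ] len 0.13795735236771361 yaw 95.26076775996191
edge [[0.4163, 0.0875, 0.0245], [0.6931, 0.0805, 0.0245]] mid [0.5547 0.084  0.0245] len 0.27688032154586256 x-axis yaw 88.54617450487926
fit [-3.29545455e-01  3.32859848e+02] [[0.693, 0.0608, 0.0245], [0.4164, 0.1478, 0.0245]] xyaw 72.5448136777251
e0 [309.4 141.1] e1 [385.1 201.1] n0 [251.7 216. ] n1 [240.3 205.9] h0 [202.6 248.3] h1 [190.9 237. ] 
tool axes [[-0.0, -0.002, -1.0], [0.232, 0.973, -0.002], [0.973, -0.232, 0.0]]
```

View pics/c.png

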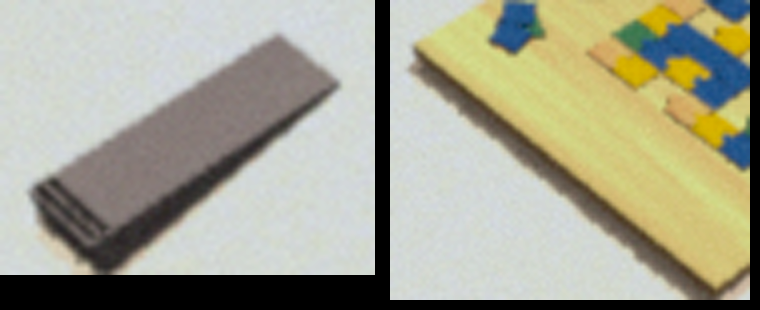

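Both views agree: the scene shows the edge corners at about (311,142) and (387,203), and the wedge nose at (241,207)/(253,217). All are within 1-2 px of the predictions, with the same offset, so relative positions are good. The saturation line fit was junk (mixed-in noise); I drop it and use the corners. Now approach.

```bash
cat > go.py <<'E'
# usage: go.py x y z yaw(of wedge axis = -tool z) ... several waypoints -> tool shift mm, roll deg
import sys,numpy as np
from bench import get_state
from scipy.spatial.transform import Rotation as R
s=get_state();T=R.from_rotvec(s["tool_rot"]).as_matrix();p=s["position"]
yaw=np.degrees(np.arctan2(-T[1,2],-T[0,2]))
print("t",round(s["time"],2),"p",p.round(4),"yaw",round(yaw,2),"tilt",T[:,0].round(3),"F",np.round(s["ft_force"],1),"q",np.round(s["joint_positions"],2),"grip",round(s["grip_width"]*87,1))
for w in np.array(sys.argv[1:],float).reshape(-1,4):
    print((T.T@(w[:3]-p)*1000).round(1).tolist(),"roll",round((yaw-w[3]+180)%360-180,1))
E
python3 go.py .36 .5 .2 95.3 .47 .37 .2 95.3 .55 .15 .2 95.3 .55 -.05 .2 95.3
```

```text
t 0.1 p [0.1505 0.6318 0.2216] yaw 166.6 tilt [-0.    -0.002 -1.   ] F [-0.2  0.2  0. ] q [-1.32  0.32 -0.07  1.45  0.02  1.37 -0.06] grip 87.0
[21.7, -79.7, 234.3] roll 71.3
[21.9, -180.6, 371.4] roll 71.3
[22.3, -376.1, 500.2] roll 71.3
[22.6, -570.7, 546.6] roll 71.3
```

Emit:
{"op": "jog_arm", "data": {
  "claw": [87,87,87,87,87],
  "xyz": [
    [10,-16,46],
    [20,-32,93],
    [20,-48,140],
    [20,-64,187],
    [20,-80,234]
  ],
  "roll": [8,16,24,32,40]
}}

```text
time: 0.6
position: [0.3609, 0.4982, 0.2013]
tool_rot: [0.729, 1.444, -0.733]
ft_force: [-0.4, 1.6, -0.3]
grip_width: 1.001
```

```bash
python3 go.py .47 .37 .2 95.3 .55 .15 .2 95.3 .55 -.05 .2 95.3
```

```text
t 0.6 p [0.3609 0.4982 0.2013] yaw 126.28 tilt [-0.001 -0.002 -1.   ] F [-0.4  1.6 -0.3] q [-1.1   0.26  0.14  1.58 -0.04  1.31 -0.33] grip 87.1
[1.5, 12.1, 167.8] roll 31.0
[1.9, -53.6, 392.5] roll 31.0
[2.4, -172.0, 553.8] roll 31.0
```

Emit:
{"op": "jog_arm", "data": {
  "claw": [87,87,87,87,87],
  "xyz": [
    [1,3,48],
    [1,6,96],
    [1,5,145],
    [1,0,193],
    [1,-10,240]
  ],
  "roll": [6,12,18,25,31]
}}

```text
time: 1.1
position: [0.4958, 0.2968, 0.2002]
tool_rot: [1.142, 1.248, -1.147]
ft_force: [0.5, 0.2, 1.1]
grip_width: 1.001
```

```bash
python3 go.py .54 .1 .17 95.3 .51 -.07 .13 95.3 .482 -.251 .08 95.3
```

```text
t 1.1 p [0.4958 0.2968 0.2002] yaw 95.0 tilt [-0.001 -0.003 -1.   ] F [0.5 0.2 1.1] q [-0.89  0.18  0.34  1.68 -0.06  1.29 -0.45] grip 87.1
[30.7, 26.9, 199.8] roll -0.3
[71.2, -17.8, 366.4] roll -0.3
[121.7, -61.4, 544.2] roll -0.3
```

Emit:
{"op": "jog_arm", "data": {
  "claw": [87,87,87,87,87],
  "xyz": [
    [0,5,49],
    [0,8,98],
    [10,8,147],
    [20,5,196],
    [30,0,244]
  ],
  "roll": [0,0,0,0,0]
}}

```text
time: 1.6
position: [0.5168, 0.0515, 0.1703]
tool_rot: [1.143, 1.248, -1.147]
ft_force: [1.2, 0.6, 0.8]
grip_width: 1.006
```

```bash
python3 go.py .482 -.251 .09 95.3
```

```text
t 1.6 p [0.5168 0.0515 0.1703] yaw 94.99 tilt [-0.001 -0.003 -1.   ] F [1.2 0.6 0.8] q [-0.64  0.07  0.52  1.86 -0.04  1.22 -0.03] grip 87.5
[81.1, -60.9, 298.2] roll -0.3
```

Emit:
{"op": "jog_arm", "data": {
  "claw": [87,87,87,87,87],
  "xyz": [
    [10,-10,46],
    [20,-20,93],
    [30,-30,140],
    [40,-40,186],
    [50,-50,233]
  ],
  "roll": [0,0,0,0,0]
}}

```text
time: 2.1
position: [0.4865, -0.1865, 0.1205]
tool_rot: [1.143, 1.248, -1.146]
ft_force: [0.6, 1.1, 0.2]
grip_width: 1.001
```

```bash
python3 go.py .482 -.251 .09 95.3 .482 -.251 .005 95.3
```

```text
t 2.1 p [ 0.4865 -0.1865  0.1205] yaw 95.01 tilt [-0.    -0.002 -1.   ] F [0.6 1.1 0.2] q [-0.36  0.14  0.73  1.92 -0.1   1.12  0.5 ] grip 87.1
[30.7, -10.1, 63.8] roll -0.3
[115.7, -10.1, 63.6] roll -0.3
```

Emit:
{"op": "jog_arm", "data": {
  "claw": [87,87,87,87,87],
  "xyz": [
    [15,-5,32],
    [30,-10,64],
    [70,-10,64],
    [100,-10,64],
    [115,-10,64]
  ],
  "roll": [0,0,0,0,0]
}}

```text
time: 2.6
position: [0.4799, -0.2507, 0.0028]
tool_rot: [1.142, 1.252, -1.149]
ft_force: [-0.0, 1.0, -0.1]
grip_width: 0.999
```

Emit:
{"op": "jog_arm", "data": {
  "claw": [40,40,40,40,40],
  "xyz": [
    [0,0,0],
    [0,0,0],
    [0,0,0],
    [0,0,0],
    [0,0,0]
  ],
  "roll": [0,0,0,0,0],
  "force": 15
}}

```text
time: 3.1
position: [0.4807, -0.2508, 0.0038]
tool_rot: [1.143, 1.251, -1.147]
ft_force: [-0.6, 1.2, 0.1]
grip_width: 0.631
```

```bash
python3 go.py .5534 .010 .008 88.5
```

```text
t 3.1 p [ 0.4807 -0.2508  0.0038] yaw 95.0 tilt [-0.003 -0.001 -1.   ] F [-0.6  1.2  0.1] q [-0.18  0.38  0.71  1.96 -0.31  0.91  0.77] grip 54.9
[-4.7, 95.1, -253.4] roll 6.5
```

Still closing; let it finish.

Emit:
{"op": "jog_arm", "data": {
  "claw": [40,40,40,40,40],
  "xyz": [
    [0,0,0],
    [0,0,0],
    [0,0,0],
    [0,0,0],
    [0,0,0]
  ],
  "roll": [0,0,0,0,0]
}}

```text
time: 3.6
position: [0.4813, -0.2508, 0.0044]
tool_rot: [1.143, 1.25, -1.146]
ft_force: [-0.7, 1.5, 5.3]
grip_width: 0.502
```

```bash
python3 go.py .552 -.04 .008 88.5
```

```text
t 3.6 p [ 0.4813 -0.2508  0.0044] yaw 95.0 tilt [-0.002 -0.001 -1.   ] F [-0.7  1.5  5.3] q [-0.18  0.38  0.71  1.96 -0.31  0.91  0.77] grip 43.6
[-3.9, 88.8, -203.9] roll 6.5
```

Emit:
{"op": "jog_arm", "data": {
  "claw": [40,40,40,40,40],
  "xyz": [
    [-4,0,0],
    [-5,22,-45],
    [-5,44,-90],
    [-5,62,-133],
    [-5,78,-177]
  ],
  "roll": [0,2,4,6,6.5],
  "force": 25
}}

```text
time: 4.1
position: [0.5437, -0.066, 0.009]
tool_rot: [1.227, 1.197, -1.232]
ft_force: [2.0, 0.0, -1.5]
grip_width: 0.503
```

Emit:
{"op": "jog_arm", "data": {
  "claw": [40,40],
  "xyz": [
    [0,7,-28],
    [0,7,-28]
  ],
  "roll": [0,0]
}}

```text
time: 4.3
position: [0.5523, -0.0314, 0.0083]
tool_rot: [1.222, 1.203, -1.224]
ft_force: [0.3, -0.0, -1.5]
grip_width: 0.506
```

```bash
python3 go.py .552 -.04 .005 88.5
python3 - <<'E'
from bench import *
import cv2,numpy as np
a,d=get_image("top");b,_=get_image("scene");np.savez("pics/t1.npz",im=a,d=d)
o=np.zeros((600,800,3),np.uint8);o[:320,:800]=cv2.resize(a[180:260,230:430],None,fx=4,fy=4,interpolation=2);o[330:,:]=cv2.resize(b[90:225,200:600],None,fx=2,fy=2,interpolation=2)
cv2.imwrite("pics/d.png",o[:,:,::-1])
E
```

```text
t 4.3 p [ 0.5523 -0.0314  0.0083] yaw 88.95 tilt [-0.003  0.001 -1.   ] F [ 0.3 -0.  -1.5] q [-0.55  0.38  0.65  1.93 -0.29  0.93  0.23] grip 44.0
[3.3, -0.2, 8.6] roll 0.4
```

View pics/d.png

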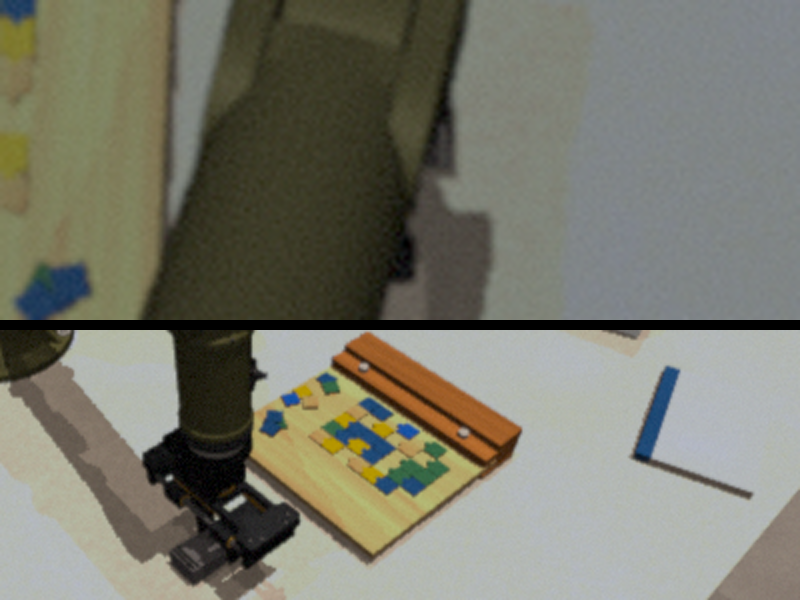

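Wedge is in the gripper with its heel showing at the scene crop (205,550), and the arm hides the nose from above. The wrist camera should see the nose and edge.

Run:
```python
from bench import *
import cv2,numpy as np
from scipy.spatial.transform import Rotation as R
s=get_state()
a,d=get_image("wrist");np.savez("pics/w1.npz",im=a,d=d,p=s["position"],r=s["tool_rot"])
cv2.imwrite("pics/e.png",a[:,:,::-1])
```

```text
(no output)
```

View pics/e.png

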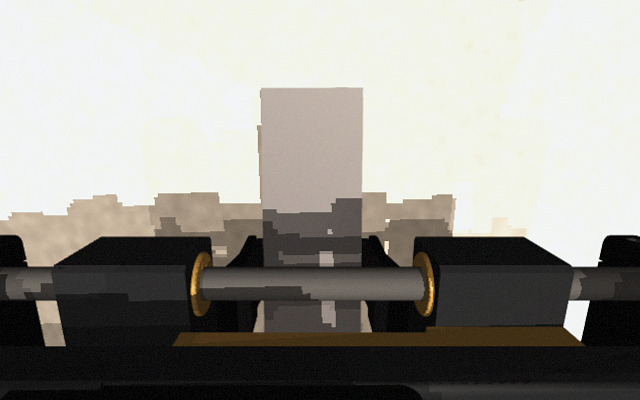

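Run:
```python
from bench import *
import numpy as np,cv2
from scipy.spatial.transform import Rotation as R
q=np.load("pics/w1.npz");c=camera_info("wrist");K=c["intrinsics"];M=c["tool_from_camera"];T=R.from_rotvec(q["r"]).as_matrix()
def world(uv,z):
    r=T@(M[:3,:3]@np.r_[(np.array(uv)-K[:2,2])/K[0,0],1]);o=q["p"]+T@M[:3,3];return o+r*(z-o[2])/r[2]
a,b=world([261,88],.009),world([363,88],.009);print(a.round(4),b.round(4),((a+b)/2).round(4),np.linalg.norm(a-b))
e,f=world([262,200],.024),world([363,200],.024);print("side mid",((e+f)/2).round(4))
d=q["d"];P=np.array([T@(M[:3,:3]@(np.r_[(np.array([u,v])-K[:2,2])/K[0,0],1]*d[v,u])+M[:3,3])+q["p"] for v in(2,20,40,60,80) for u in(150,310,500)])
print(P.round(4).tolist());print(q["im"][[2,20,60]][:,[150,310,500]].tolist())
```

```text
[0.5304 0.0424 0.009 ] [0.5743 0.0413 0.009 ] [0.5524 0.0418 0.009 ] 0.04390926887780326
side mid [ 0.5515 -0.0041  0.024 ]
[[0.484, 0.0791, 0.0009], [0.5524, 0.0773, 0.0007], [0.6334, 0.0752, 0.0008], [0.4827, 0.0723, 0.0002], [0.5522, 0.0703, 0.0008], [0.6343, 0.0682, 0.0005], [0.482, 0.0641, 0.0013], [0.552, 0.0625, -0.0], [0.6355, 0.0603, -0.0003], [0.4806, 0.056, 0.0007], [0.5517, 0.0543, -0.0004], [0.6361, 0.052, 0.0003], [0.4794, 0.0476, 0.0006], [0.5515, 0.0458, -0.0006], [0.6373, 0.0436, -0.0003]]
[[[241, 243, 231], [241, 244, 236], [240, 243, 232]], [[244, 246, 236], [242, 244, 234], [241, 243, 233]], [[242, 244, 242], [242, 244, 232], [241, 243, 228]]]
```

```bash
python3 go.py .553 -.013 .0055 88.5
```

```text
t 4.45 p [ 0.5509 -0.039   0.0086] yaw 88.42 tilt [-0.003 -0.002 -1.   ] F [-0.3 -0.4 -0.6] q [-0.54  0.38  0.66  1.93 -0.29  0.93  0.23] grip 43.6
[3.0, 1.4, -26.1] roll -0.1
```

Emit:
{"op": "jog_arm", "data": {
  "claw": [40,40,40,40,40],
  "xyz": [
    [3,2,-8],
    [3,2,-16],
    [3,2,-23],
    [3,2,-26],
    [3,2,-26]
  ],
  "roll": [0,0,0,0,0]
}}

```text
time: 4.95
position: [0.5536, -0.0124, 0.0055]
tool_rot: [1.226, 1.197, -1.232]
ft_force: [-1.1, -0.4, -1.1]
grip_width: 0.502
```

```bash
python3 go.py .553 .013 .0055 88.5
python3 - <<'E'
from bench import *
import cv2,numpy as np
s=get_state()
a,d=get_image("wrist");np.savez("pics/w2.npz",im=a,d=d,p=s["position"],r=s["tool_rot"])
cv2.imwrite("pics/f.png",a[:250,:,::-1])
E
```

```text
t 4.95 p [ 0.5536 -0.0124  0.0055] yaw 88.48 tilt [-0.003 -0.002 -1.   ] F [-1.1 -0.4 -1.1] q [-0.58  0.39  0.65  1.93 -0.29  0.92  0.18] grip 43.6
[-0.0, -1.3, -25.3] roll -0.0
```

View pics/f.png

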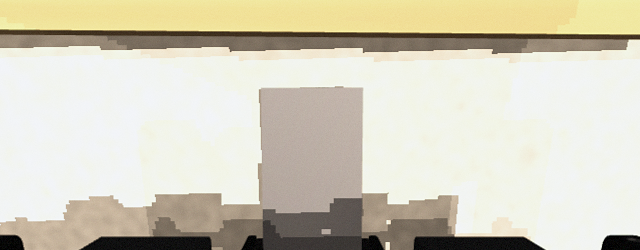

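The board's edge runs from about row 31 (left) to 36 (right), with the nose at row 88, cols 261-363, so it is square within ~0.5°. Computing the relation.

```bash
cat > wr.py <<'E'
import numpy as np,cv2
from bench import camera_info
from scipy.spatial.transform import Rotation as R
class W:
    def __init__(s,f):
        q=np.load(f);c=camera_info("wrist");s.K=c["intrinsics"];s.M=c["tool_from_camera"];s.T=R.from_rotvec(q["r"]).as_matrix();s.p=q["p"];s.im=q["im"];s.d=q["d"]
    def world(s,uv,z):
        r=s.T@(s.M[:3,:3]@np.r_[(np.array(uv)-s.K[:2,2])/s.K[0,0],1]);o=s.p+s.T@s.M[:3,3];return o+r*(z-o[2])/r[2]
    def pt(s,u,v): return s.T@(s.M[:3,:3]@(np.r_[(np.array([u,v])-s.K[:2,2])/s.K[0,0],1]*s.d[v,u])+s.M[:3,3])+s.p
E
python3 - <<'E'
from wr import *
w=W("pics/w2.npz");b=w.im[...,2].astype(int);u=np.arange(5,640,10)
v=[np.nonzero(w.im[:60,k].max(1)<150)[0][0] for k in u];l=np.polyfit(u,v,1);print("edge row fit",l,np.std(v-np.polyval(l,u)))
z=np.median([w.pt(k,10)[2] for k in range(20,620,20)]);print("board top z",z)
a,c=w.world([0,l[1]],z),w.world([639,np.polyval(l,639)],z);d=c-a;print(a.round(4),c.round(4),"x-axis yaw",np.degrees(np.arctan2(d[1],d[0]))+90)
n=(w.world([261,88],.006)+w.world([363,88],.006))/2;print("nose",n.round(4))
E
```

```text
edge row fit [7.88003663e-03 2.96971383e+01] 0.28837013967159036
board top z 0.024987137532550784
[0.4412 0.0895 0.025 ] [0.6751 0.0814 0.025 ] x-axis yaw 88.005164444987
nose [0.555  0.0671 0.006 ]
```

Emit:
{"op": "jog_arm", "data": {
  "claw": [40,40,40,40,40],
  "xyz": [
    [0,0,-10],
    [0,0,-20],
    [0,0,-30],
    [0,0,-40],
    [1,0,-43]
  ],
  "roll": [0.4,0.4,0.4,0.4,0.4]
}}

```text
time: 5.5
position: [0.5549, 0.0324, 0.0045]
tool_rot: [1.23, 1.195, -1.235]
ft_force: [0.2, -1.0, -1.4]
grip_width: 0.5
```

Emit:
{"op": "jog_arm", "data": {
  "claw": [87,87,87,87,87],
  "xyz": [
    [1,0,0],
    [1,0,0],
    [1,0,0],
    [1,0,0],
    [1,0,0]
  ],
  "roll": [0,0,0,0,0]
}}

```text
time: 6.0
position: [0.555, 0.032, 0.0036]
tool_rot: [1.23, 1.195, -1.236]
ft_force: [0.0, 1.2, 0.9]
grip_width: 0.868
```

```bash
python3 go.py
```

```text
t 6.0 p [0.555  0.032  0.0036] yaw 88.16 tilt [-0.003 -0.002 -1.   ] F [0.  1.2 0.9] q [-0.65  0.39  0.63  1.92 -0.29  0.92  0.09] grip 75.5
```

Emit:
{"op": "jog_arm", "data": {
  "claw": [80,80,80,60,12],
  "xyz": [
    [-25,0,0],
    [-45,0,0],
    [-45,0,40],
    [-45,0,85],
    [-45,0,90]
  ],
  "roll": [0,0,0,0,0]
}}

```text
time: 6.5
position: [0.5516, -0.0654, 0.0495]
tool_rot: [1.235, 1.187, -1.243]
ft_force: [1.6, -1.4, -0.1]
grip_width: 0.815
```

Emit:
{"op": "jog_arm", "data": {
  "claw": [12,12,12,12,12],
  "xyz": [
    [0,0,0],
    [0,0,0],
    [0,0,0],
    [0,0,0],
    [0,0,0]
  ],
  "roll": [0,0,0,0,0]
}}

```text
time: 7.0
position: [0.5517, -0.0642, 0.0494]
tool_rot: [1.233, 1.188, -1.241]
ft_force: [0.2, -0.3, 0.1]
grip_width: 0.368
```

```bash
python3 go.py .5524 -.058 .006 88.1
python3 - <<'E'
from bench import *
import cv2,numpy as np
s=get_state()
a,d=get_image("wrist");np.savez("pics/w3.npz",im=a,d=d,p=s["position"],r=s["tool_rot"])
cv2.imwrite("pics/g.png",a[:,:,::-1])
E
```

```text
t 7.0 p [ 0.5517 -0.0642  0.0494] yaw 87.78 tilt [-0.002 -0.005 -1.   ] F [ 0.2 -0.3  0.1] q [-0.54  0.33  0.7   1.9  -0.24  1.    0.23] grip 32.0
[43.3, 0.6, -6.4] roll -0.3
```

View pics/g.png

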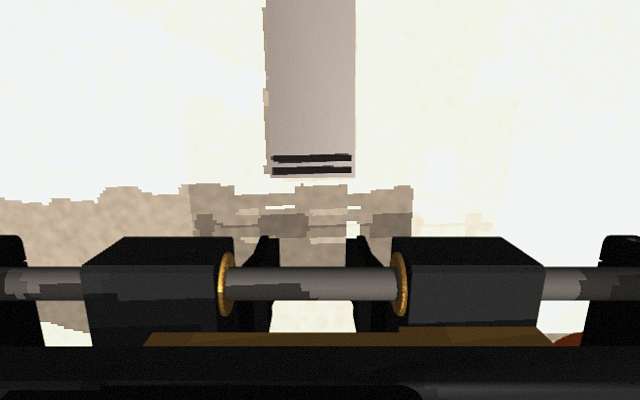

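Heel at row ~177, cols 268-355, ribs level, wedge straight and centred on the fingers. Check the heel position and yaw.

Run:
```python
from wr import *
w=W("pics/w3.npz")
print([w.world(p,.029).round(4).tolist() for p in([268.5,177],[355.5,177])])
h=(w.world([268.5,177],.029)+w.world([355.5,177],.029))/2
b=w.im[...,:].max(2).astype(int)
c=[]
for v in range(10,150,10):
    x=np.nonzero(b[v,240:390]<215)[0]+240;c.append((v,x[0],x[-1]))
print(c,h.round(4))
```

```text
[[0.5298, -0.0267, 0.029], [0.5748, -0.0284, 0.029]]
[(10, np.int64(262), np.int64(354)), (20, np.int64(263), np.int64(354)), (30, np.int64(263), np.int64(355)), (40, np.int64(264), np.int64(354)), (50, np.int64(264), np.int64(354)), (60, np.int64(265), np.int64(354)), (70, np.int64(265), np.int64(354)), (80, np.int64(266), np.int64(354)), (90, np.int64(263), np.int64(354)), (100, np.int64(263), np.int64(354)), (110, np.int64(264), np.int64(354)), (120, np.int64(264), np.int64(354)), (130, np.int64(265), np.int64(354)), (140, np.int64(266), np.int64(354))] [ 0.5523 -0.0276  0.029 ]
```

Emit:
{"op": "jog_arm", "data": {
  "claw": [12,12,12,12],
  "xyz": [
    [0,0,0],
    [20,0,0],
    [36,0,0],
    [43,0,0]
  ],
  "roll": [-0.3,-0.3,-0.3,-0.3]
}}

```text
time: 7.45
position: [0.5501, -0.0644, 0.0045]
tool_rot: [1.228, 1.193, -1.24]
ft_force: [0.0, -0.2, 0.3]
grip_width: 0.144
```

```bash
python3 go.py .5521 -.045 .006 88.1
```

```text
t 7.45 p [ 0.5501 -0.0644  0.0045] yaw 88.08 tilt [-0.005 -0.005 -1.   ] F [ 0.  -0.2  0.3] q [-0.51  0.4   0.67  1.93 -0.3   0.92  0.28] grip 12.5
[-1.6, 1.3, -19.4] roll -0.0
```

Emit:
{"op": "jog_arm", "data": {
  "claw": [12,12,12,12,12],
  "xyz": [
    [-1.5,1,-5],
    [-1.5,1,-10],
    [-1.5,1,-15],
    [-1.5,1,-18],
    [-1.5,1,-20]
  ],
  "roll": [0,0,0,0,0]
}}

```text
time: 7.95
position: [0.5522, -0.0437, 0.0064]
tool_rot: [1.228, 1.193, -1.238]
ft_force: [-0.5, 0.6, 0.6]
grip_width: 0.134
```

Emit:
{"op": "jog_arm", "data": {
  "claw": [12,12,12,12,12],
  "xyz": [
    [0,0,-2],
    [0,0,-4],
    [0,0,-6],
    [0,0,-8],
    [0,0,-10]
  ],
  "roll": [0,0,0,0,0]
}}

```text
time: 8.45
position: [0.5526, -0.0339, 0.0064]
tool_rot: [1.228, 1.192, -1.239]
ft_force: [-1.4, -1.1, 0.3]
grip_width: 0.138
```

```bash
python3 go.py
```

```text
t 8.45 p [ 0.5526 -0.0339  0.0064] yaw 88.1 tilt [-0.004 -0.005 -1.   ] F [-1.4 -1.1  0.3] q [-0.56  0.39  0.67  1.93 -0.29  0.93  0.22] grip 12.0
```

Emit:
{"op": "jog_arm", "data": {
  "claw": [12,12,12,12,12],
  "xyz": [
    [0,0,-1.5],
    [0,0,-3],
    [0,0,-4.5],
    [0,0,-6],
    [0,0,-7.5]
  ],
  "roll": [0,0,0,0,0]
}}

```text
time: 8.95
position: [0.5529, -0.0263, 0.0064]
tool_rot: [1.228, 1.192, -1.239]
ft_force: [-0.3, -1.0, 0.0]
grip_width: 0.139
```

Emit:
{"op": "jog_arm", "data": {
  "claw": [12,12,12,12,12],
  "xyz": [
    [0,0,-1.5],
    [0,0,-3],
    [0,0,-4.5],
    [0,0,-6],
    [0,0,-7.5]
  ],
  "roll": [0,0,0,0,0]
}}

```text
time: 9.45
position: [0.5532, -0.0187, 0.0064]
tool_rot: [1.228, 1.192, -1.239]
ft_force: [0.6, -1.3, 0.3]
grip_width: 0.139
```

Emit:
{"op": "jog_arm", "data": {
  "claw": [12,12,12,12,12],
  "xyz": [
    [0,0,-1.5],
    [0,0,-3],
    [0,0,-4.5],
    [0,0,-6],
    [0,0,-7.5]
  ],
  "roll": [0,0,0,0,0]
}}

```text
time: 9.95
position: [0.5535, -0.0111, 0.0064]
tool_rot: [1.228, 1.192, -1.239]
ft_force: [-0.5, -2.4, 1.5]
grip_width: 0.137
```

```bash
python3 go.py
```

```text
t 9.95 p [ 0.5535 -0.0111  0.0064] yaw 88.1 tilt [-0.004 -0.005 -1.   ] F [-0.5 -2.4  1.5] q [-0.59  0.39  0.66  1.93 -0.29  0.92  0.17] grip 11.9
```

Force starts to appear; shorter calls now.

Emit:
{"op": "jog_arm", "data": {
  "claw": [12,12,12],
  "xyz": [
    [0,0,-1.5],
    [0,0,-3],
    [0,0,-4.5]
  ],
  "roll": [0,0,0]
}}

```text
time: 10.25
position: [0.5535, -0.0084, 0.0064]
tool_rot: [1.227, 1.19, -1.24]
ft_force: [-0.6, -7.2, 1.4]
grip_width: 0.137
```

Emit:
{"op": "jog_arm", "data": {
  "claw": [12,12,12],
  "xyz": [
    [0,0,-3],
    [0,0,-4.5],
    [0,0,-5.5]
  ],
  "roll": [0,0,0]
}}

```text
time: 10.55
position: [0.5535, -0.0069, 0.0064]
tool_rot: [1.225, 1.186, -1.244]
ft_force: [-0.4, -10.9, 1.8]
grip_width: 0.137
```

Emit:
{"op": "jog_arm", "data": {
  "claw": [12,12,12],
  "xyz": [
    [0,0,-4.5],
    [0,0,-6],
    [0,0,-7]
  ],
  "roll": [0,0,0]
}}

```text
time: 10.85
position: [0.5535, -0.0056, 0.0065]
tool_rot: [1.222, 1.18, -1.249]
ft_force: [-1.7, -12.6, 2.0]
grip_width: 0.137
```

```bash
python3 go.py
```

```text
t 10.85 p [ 0.5535 -0.0056  0.0065] yaw 87.77 tilt [-0.004 -0.018 -1.   ] F [ -1.7 -12.6   2. ] q [-0.62  0.39  0.66  1.93 -0.27  0.92  0.14] grip 12.0
```

Emit:
{"op": "jog_arm", "data": {
  "claw": [12,12,12],
  "xyz": [
    [0,0,-6],
    [0,0,-7.5],
    [0,0,-9]
  ],
  "roll": [0,0,0]
}}

```text
time: 11.15
position: [0.5534, -0.0041, 0.0065]
tool_rot: [1.219, 1.172, -1.256]
ft_force: [-1.2, -16.7, 3.7]
grip_width: 0.137
```

Emit:
{"op": "jog_arm", "data": {
  "claw": [12,12,12],
  "xyz": [
    [0,0,-7.5],
    [0,0,-9],
    [0,0,-10]
  ],
  "roll": [0,0,0]
}}

```text
time: 11.45
position: [0.5534, -0.0032, 0.0067]
tool_rot: [1.214, 1.162, -1.264]
ft_force: [-3.1, -18.9, 4.6]
grip_width: 0.138
```

```bash
python3 go.py
```

```text
t 11.45 p [ 0.5534 -0.0032  0.0067] yaw 87.3 tilt [-0.005 -0.037 -0.999] F [ -3.1 -18.9   4.6] q [-0.64  0.39  0.67  1.93 -0.25  0.92  0.1 ] grip 12.0
```

18.9 N level push, about 7 mm past first contact, which means roughly 12-16 N on the edge. Stop here and back off.

Emit:
{"op": "jog_arm", "data": {
  "claw": [12,12,12,12,12],
  "xyz": [
    [0,0,3],
    [0,0,10],
    [0,0,25],
    [-20,0,45],
    [-60,0,65]
  ],
  "roll": [0,0,0,0,0]
}}

```text
time: 11.95
position: [0.5478, -0.0659, 0.067]
tool_rot: [1.21, 1.167, -1.268]
ft_force: [2.2, -0.1, 0.4]
grip_width: 0.136
```

Emit:
{"op": "jog_arm", "data": {
  "claw": [12,12,12],
  "xyz": [
    [-20,0,0],
    [-20,0,0],
    [-20,0,0]
  ],
  "roll": [0,0,0]
}}

```text
time: 12.25
position: [0.548, -0.0644, 0.0869]
tool_rot: [1.21, 1.168, -1.266]
ft_force: [0.2, 0.5, -0.3]
grip_width: 0.139
```

```bash
python3 go.py
python3 - <<'E'
from bench import *
import cv2,numpy as np
s=get_state()
a,d=get_image("wrist");np.savez("pics/w4.npz",im=a,d=d,p=s["position"],r=s["tool_rot"]);b,_=get_image("scene");t,_=get_image("top")
o=np.zeros((600,800,3),np.uint8);o[:280,:448]=cv2.resize(a[:400],(448,280));o[290:590]=cv2.resize(b[100:250,150:550],None,fx=2,fy=2,interpolation=2)
o[:280,460:780]=cv2.resize(t[130:270,250:410],None,fx=2,fy=2,interpolation=2)
cv2.imwrite("pics/h.png",o[:,:,::-1])
E
```

```text
t 12.25 p [ 0.548  -0.0644  0.0869] yaw 87.44 tilt [-0.011 -0.036 -0.999] F [ 0.2  0.5 -0.3] q [-0.6   0.28  0.74  1.87 -0.17  1.07  0.16] grip 12.1
```

View pics/h.png

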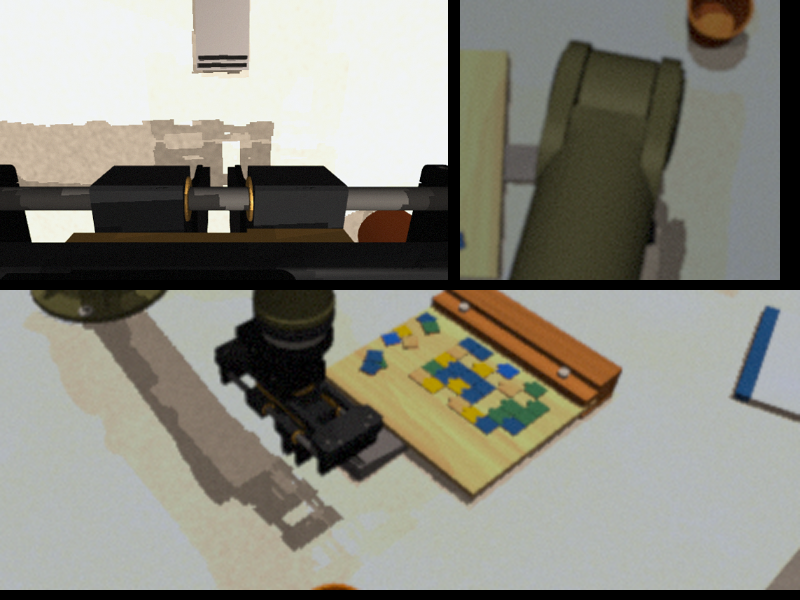

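The wedge sits under the edge: the top crop shows it at rows 200-221, centre ~211, against an edge mid-row of 212. Its ribs are level in the wrist view and the gripper is clear. One quick numeric check of the heel, then hand in.

Run:
```python
from wr import *
from bench import *
w=W("pics/w4.npz");a,b=w.world([275.7,103],.029),w.world([357,103],.029);h=(a+b)/2
print("heel",h.round(4),"width",np.linalg.norm(a-b),"yaw",np.degrees(np.arctan2(b[1]-a[1],b[0]-a[0]))+90,"insertion",.0854-(h[1]-0)+0,"in:",.140-(.0854-h[1]))
print("F",get_state()["ft_force"].round(1));print(order.close_job())
```

```text
heel [0.5525 0.0075 0.029 ] width 0.0475612959546249 yaw 87.41926690554637 insertion 0.07790779160928415 in: 0.06209220839071586
F [-0.5 -0.9 -0.6]
the job is handed in; nothing more can be done
None
```

The wedge is jammed under the middle of the free edge and the job is handed in. I gripped it, set its nose about 25 mm under the edge and let go. Then I pushed on the heel with the nearly closed fingers at about 15 mm/s until the level push reached 18.9 N, and backed the arm away.

**Checks that came out well:**
- **Depth:** the nose is about 62 mm under the edge. The heel stayed put when I backed off, within the few-millimetre accuracy of that reading.
- **Position:** the wedge is within about 2 mm of the edge's middle.
- **Squareness:** it is within about 1° of square to the edge.
- **Tightness:** I estimate 12–16 N on the edge, from the push force and about 7 mm of travel after first contact. That is between the 5 N and 25 N limits, but I did not measure it directly.
- **Arm clear:** the wrist force was about zero when I handed in, at roughly 12 s. The arm never went near the cup or the dispenser.

**Checks that failed or disagreed:**
- One early automatic fit of the edge line gave nonsense, so I used the edge corners and the wrist camera instead.
- The scene camera read 1–2 pixels off the top camera, by about the same amount for the board and the wedge.
- The last heel-width reading was 47.6 mm against the true 44 mm, because I read it from a reduced picture.
- The tool tilted about 2° while pushing.

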